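Unclip a ware tray and hold it level

TASK

The small wooden ware tray with the bowl on it is locked onto its base board by two tall wing nuts. Turn both wing nuts a quarter turn anticlockwise, until their tongues lie right off the ends of the tray; then take the tray by its handle, lift it about 10 cm straight up off its base and finish holding it there, steady and level, with the bowl still standing untouched on it, so that the base can be wiped underneath. Do not put the tray down or let go, leave the wing nuts open, and do not disturb the slip jar, the wooden rib or the white plunger cutter nearby.

Things in the scene. Friction and masses are not known exactly. Their poses are not given: they have to be found in the camera images.
- ware_base: Plywood board, fixed to the worktop, 252 x 118 mm, top face 18 mm up. Origin: centre of its underside; x along its length, away from the robot, turned 0.35 to 0.8 rad to the right. Two cheeks 6 mm high along its long sides flank the tray. Nearby: a fixed brush jar 0.2 m high at x 0.49, y -0.055, and a chest 0.21 m high, front (with knobs) at x 0.71, y 0.1 to 0.33.
- near_clip (a joint): Turn of the wing nut at the base's -x end (nearer the robot), 108 mm from the base centre. 0 = wing and tongue lie along the base's length, the tongue overhanging the tray's end by 11 mm, 2 mm above it. Grows anticlockwise seen from above, stop at 1.6; the tongue (34 x 12 mm) is off the tray from 1.1. Starts at 0 to 0.3, stays where left, does not rise; friction 0.06 N m.
- far_clip (a joint): The same for the wing nut at the base's +x end (farther from the robot).
- near_clip_wing (a point): Centre of the near nut's flat steel wing, on the turning axis, 72 mm above the worktop. The wing is an upright plate 36 mm long, 9 mm thick and 24 mm high (60 to 84 mm above the worktop); its length is the x axis of this point. The tongue's top is 37 mm above the worktop.
- far_clip_wing (a point): The same point of the far nut's wing.
- ware_tray: Loose wooden tray, about 0.32 kg (the exact mass varies a little), board 170 x 104 x 12 mm, with 6 mm rims along its long sides and a steel bail handle across it lengthwise. Origin at the centre of its underside; x along its length and along the handle, z up. At the start its origin is at the base's top face, 18 mm above the worktop.
- tray_grip (a point): Middle of the wooden handle grip on the tray: a level bar along the tray's x axis, 80 mm long and 14 x 14 mm thick, centre 78 mm above the tray's underside (96 mm above the worktop at the start). Below it, to the bowl's rim, are 27 mm of free space under the bar. The bail's wires run from the bar's ends down and outward to 67 mm from the tray's middle.
- bowl: Small ceramic bowl, 67 mm across, 32 mm high, about 0.12 kg (the exact mass varies a little), standing loose on the tray under the handle. Origin at the centre of its underside, 12 mm above the tray's underside.
- slip_jar: Bystander: lidded glass jar of slip, 52 mm across, 70 mm high, standing to the right of the tray. Origin at the centre of its underside.
- rib: Bystander: wooden kidney rib, 49 x 82 x 8 mm, lying flat to the right of the brush jar. Origin at the centre of its underside.
- cutter: Bystander: small white plunger cutter, 36 mm across, 46 mm high, standing to the right of the tray. Origin at the centre of its underside.

How it is judged:
By the outcome, as a careful person would: the job done as asked, in the order asked, and still so for the second after the job is handed in, while the arm keeps its last pose, push and grip.
It also fails if it takes over 70 s, if anything falls off the work surface, if the arm or the gripper's body presses on something with over 40 N, if the wrist force passes 120 N, or if a joint passes its speed limit or range.

ROBOT

A 6-joint arm with a two-finger parallel gripper is mounted at the origin on a cart in front of the work surface, level with it; the furniture and walls round the work are solid. World frame = base frame: x ahead of the robot, y to its left, z up, the work surface at z = 0. Lengths are in m, angles in rad, forces in N, time in s.
With the tool pointing down it reaches from about 0.3 to 0.875 m from the base axis. Payload 6.4 kg.
Tool frame: the origin (TCP) lies at the very end of the fingers, on their centre line; the grasp point (between the pads) lies 19 mm behind it (ctrl.tcp_to_grasp is the distance from the TCP to the grasp point, in m); z points along the fingers, y is the direction in which the jaws open and shut (so a half turn about z gives the same grasp; the last joint's range is limited). The gripper opens to 85 mm and grips with 20 to 120 N. Pads are 22 mm wide; open, the fingers measure 114 mm over their backs; the gripper's body (76 mm by 85 mm) begins 54 mm behind the grasp point. The pads swing forward as they close: fully open they stand 13 mm farther back than shut.
Start: joints at [-1.325, 0.181, 1.607, -0, 1.354, -0.206], TCP at [0.251, -0.517, 0.231] pointing down, gripper open.
Joint ranges: [-2.99, 2.99], [-0.89, 2.07], [0.3, 2.58], [-1.14, 4.28], [0, 2.63], [-3.12, 3.12]. Speed limits (rad/s): [2.57, 2.57, 3.01, 3.14, 3.14, 3.14].

INTERFACE

Orientations are given as a unit quaternion [w, x, y, z].
In Python, from bench import ctrl gives the robot as it stands. The module is installed in compiled form; this text tells all that it offers.
- The arm moves only by the tool drive_tool, never from a script. Its argument "deltas" is a list of rows, each an object with "slide": the shift along the tool's x, y, z as a fraction of full scale, a list of three; "delta_rot": the turn, a rotation vector about the tool's x, y, z as a fraction of full scale, a list of three; "hand": the opening, from 0 (shut) to 1 (fully open). In form: [{"slide": [tx, ty, tz], "delta_rot": [wx, wy, wz], "hand": hand}, ...]. A call has exactly 5 rows; each row shifts and turns the commanded pose from where the row before left it, along the tool's axes as they then stand; what a row does not reach is not made up. Full scale, the value 1, is 50 mm for a shift and 180 degrees for a turn. A row lasts 1/8 s, in which the tool goes at most 62.5 mm and 10.7 degrees, less where a joint would pass 70% of its speed; a pose out of reach is approached as far as the arm can. A call with a number of a shift or a turn outside -1 to 1 is refused whole. A call with a gripper value outside its range is refused whole. The fingers move at their own pace and stop on an object; the grip force is fixed at half the most. Time passes only in rows, so rows that do not move let the fingers close, or fill a call up. It gives the time, the measured TCP pose, the force and the opening at its end, in the units of the state.
- ctrl.get_obs(): the state, without advancing time (a new reading comes with each control period).
- ctrl.camera(name): name is "scene" or "top" or "wrist"; returns a dict with "frame" (480x640x3 uint8, red, green, blue), "mtx" (3x3 intrinsics, pixels), "R" (3x3) and "t" (3): a world point X has camera coordinates R X + t. Camera axes: x right, y down, z forward; pixel columns grow to the right and rows downward; lengths in m; the calibration is good to about 2 mm. A picture is of the moment at which its call begins. There is no depth.
- ctrl.hand_in(): hands the job in, once; it reports no verdict.
The state is a dict: "time_s": time; "q": joint angles; "dq": joint speeds; "joint_efforts": joint torques, N m; "eef_pos": TCP position; "eef_rot": TCP orientation; "wrist_force": force on the tool from outside, world axes, zero at the start; "torque": the same for the moment, N m; "opening": opening from 0.0 (shut) to 1.0 (fully open).
Only numpy, scipy, OpenCV 4.12 (cv2) and the standard library are available. Lean on these libraries where they do the work, as an engineer would, in place of code of your own. Each camera call takes 0.05 s, during which the arm holds its last target.

## Working session

There is one attempt and no reset: what is moved stays moved. The work goes in short steps, Python scripts to look and compute and a tool call to move; the robot and the scene stay as the last step left them, time stands still between calls to the robot, and variables do not carry over. Pictures are saved under pics/ and viewed, and the job is handed in when it is done.

Besides the shell and the picture viewer there is one more tool, called after "Request:" by a JSON object that holds its "name" and its "arguments", one argument or row to a line. drive_tool: Moves the arm, as the interface text tells. Its arguments: {"type":"object","properties":{"deltas":{"type":"array","items":{"type":"object","properties":{"slide":{"type":"array","items":{"type":"number"}},"delta_rot":{"type":"array","items":{"type":"number"}},"hand":{"type":"number"}}}}},"required":["deltas"]}

```bash
mkdir -p pics; ls
python3 - <<'E'
from bench import ctrl
import cv2
o=ctrl.get_obs(); print(o)
for n in ("scene","top","wrist"):
    c=ctrl.camera(n); cv2.imwrite(f"pics/{n}0.png",c["frame"][:,:,::-1]); print(n,c["mtx"].tolist(),c["R"].tolist(),c["t"].tolist())
E
```

```text
pics
{'time_s': 0.0, 'q': array([-1.32532356e+00,  1.81541722e-01,  1.60804952e+00, -4.52590487e-05,
        1.35383920e+00, -2.06290217e-01]), 'dq': array([-1.87730214e-03, -2.58569184e-05,  3.11277303e-04,  3.45333203e-04,
        2.37193276e-04, -2.34973989e-03]), 'joint_efforts': array([-3.03317202e-04, -4.44875336e+01, -3.51330686e+01, -2.29536372e-04,
        9.12929914e-03, -4.63933148e-06]), 'eef_pos': array([ 0.25087929, -0.51672815,  0.23036374]), 'eef_rot': array([-9.18286807e-04,  9.74595554e-01,  2.23970222e-01, -4.00914869e-05]), 'wrist_force': array([-0.5154079 , -0.63889611,  0.05442053]), 'torque': array([-0.02784911, -0.03005509, -0.00608901]), 'opening': 1.0009226820681971}
scene [[433.9539534118503, 0.0, 321.64791411214253], [0.0, 433.9539534118503, 227.59241992924206], [0.0, 0.0, 1.0]] [[-0.7353968935767409, -0.6771353191854719, 0.026060860102239396], [-0.30226336934577114, 0.2933644313725488, -0.9069587454549423], [0.6064884701867146, -0.6748518873923746, -0.42041249459730445]] [0.42419347142078206, 0.2081840397167609, 0.635533819877308]
top [[512.7586409418107, 0.0, 319.44346387790523], [0.0, 512.7586409418107, 234.41263550334128], [0.0, 0.0, 1.0]] [[-0.023822933413213964, -0.9997091836180383, -0.003743799319557949], [-0.9796102986803971, 0.024090925764739174, -0.19945748924294895], [0.19948967532905768, -0.001084198115369971, -0.9798993284779585]] [0.0808495403731991, 0.5245708697947122, 0.8549467737731877]
wrist [[371.5988238429599, 0.0, 323.47690453124346], [0.0, 371.5988238429599, 241.70241025408473], [0.0, 0.0, 1.0]] [[0.43613132638398966, -0.8998828796881607, -0.0005186431210422637], [-0.860995561305692, -0.4174519123647292, 0.290552136930584], [-0.2616794022433564, -0.12627233943811897, -0.956859021347652]] [-0.5741699965702656, -0.03695516417968808, 0.37914948141565663]
```

View pics/scene0.png

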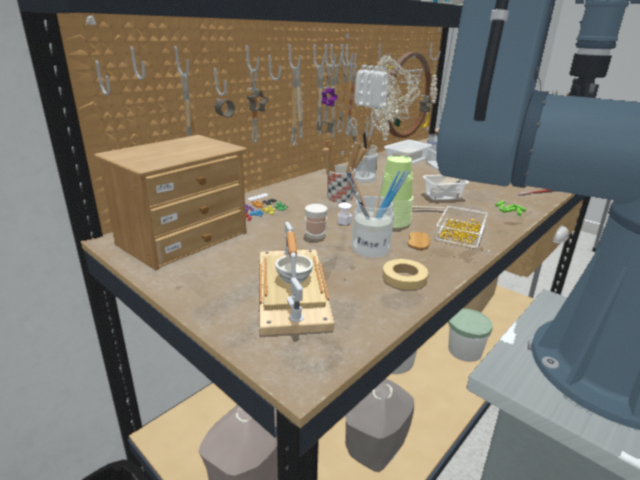

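View pics/top0.png

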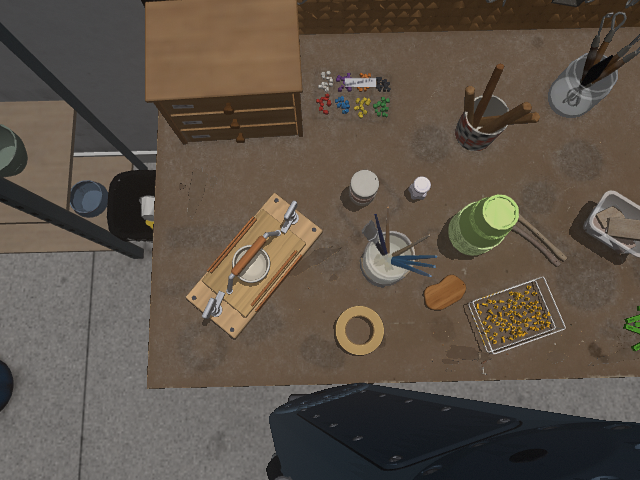

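View pics/wrist0.png

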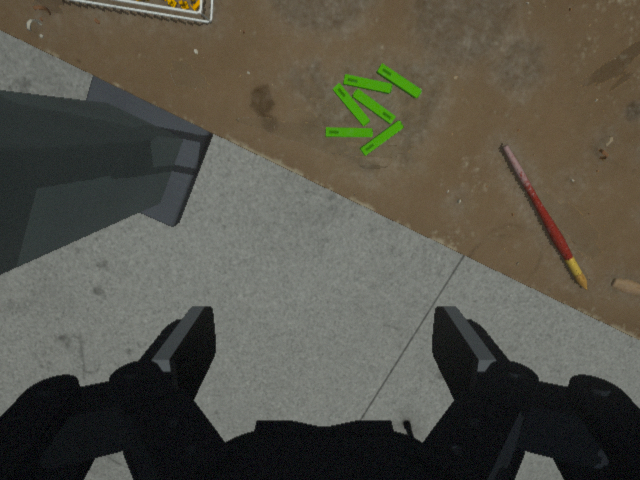

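Run:
```python
import cv2
a=cv2.imread("pics/top0.png")[185:345,175:335]; cv2.imwrite("pics/topz.png",cv2.resize(a,None,fx=3.75,fy=3.75,interpolation=2))
a=cv2.imread("pics/scene0.png")[210:340,240:350]; cv2.imwrite("pics/scz.png",cv2.resize(a,None,fx=4.5,fy=4.5,interpolation=2))
```

```text
(no output)
```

View pics/topz.png

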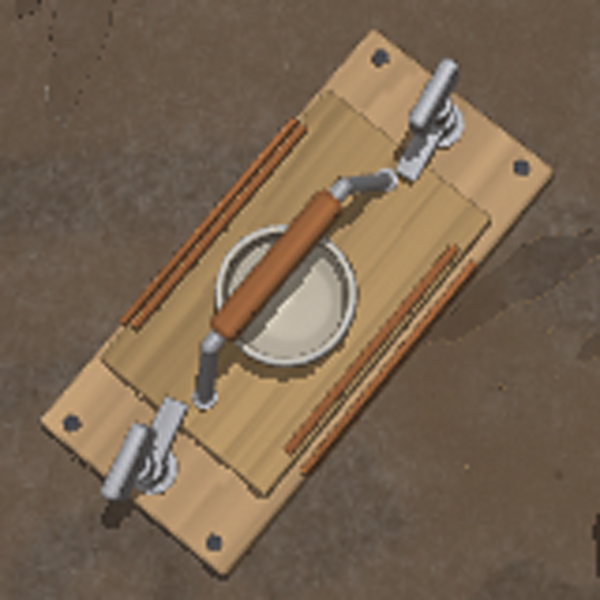

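View pics/scz.png

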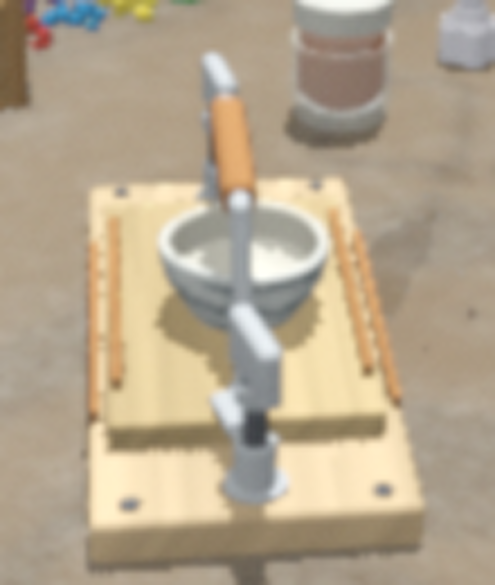

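```bash
cat > h.py <<'E'
import numpy as np
def ray(c,p):
    d=c["R"].T@np.linalg.solve(c["mtx"],[p[0],p[1],1]); return -c["R"].T@c["t"],d/np.linalg.norm(d)
def onz(c,p,z):
    o,d=ray(c,p); return o+d*(z-o[2])/d[2]
def tri(l):
    A=np.zeros((3,3));b=np.zeros(3)
    rs=[ray(c,p) for c,p in l]
    for o,d in rs: M=np.eye(3)-np.outer(d,d);A+=M;b+=M@o
    X=np.linalg.solve(A,b); return X,[round(1000*np.linalg.norm(np.cross(X-o,d)),1) for o,d in rs]
E
python3 - <<'E'
from bench import ctrl
from h import *
np.set_printoptions(precision=4,suppress=True)
T=ctrl.camera("top");S=ctrl.camera("scene")
t=lambda x,y:(175+x/3.75-.4,185+y/3.75-.4)
s=lambda x,y:(240+x/4.5-.4,210+y/4.5-.4)
cs=[onz(T,t(*p),.018) for p in ((375,28),(553,170),(222,578),(40,422))]
for c in cs: print(c)
C=sum(cs)/4; print("C",C)
d=(cs[0]+cs[1]-cs[2]-cs[3])/2; print(np.linalg.norm(d),np.linalg.norm(cs[0]-cs[1]),"yaw",np.arctan2(d[1],d[0]))
for nm,a,b in (("bar ctr",(278,264),(233,145)),("barfar",(328,196),(228,98)),("barnear",(226,332),(238,193)),("nw top",(128,461),(255,332)),("fw top",(434,93),(218,68))):
    print(nm,tri([(T,t(*a)),(S,s(*b))]))
u=d/np.linalg.norm(d)
for nm,k in (("near",-.108),("mid",0),("far",.108)): print(nm,C+u*k)
# wing yaw from top
for nm,a,b in (("nw",(108,495),(150,427)),("fw",(417,120),(455,65))):
    e=onz(T,t(*b),.084)-onz(T,t(*a),.084); print(nm,np.linalg.norm(e),np.arctan2(e[1],e[0]),(onz(T,t(*b),.084)+onz(T,t(*a),.084))/2)
print(onz(T,(364,183),.07),onz(T,(420,184),.046),onz(T,(386,245),.1))
E
```

```text
[0.6165 0.1501 0.018 ]
[0.5418 0.0631 0.018 ]
[0.349 0.224 0.018]
[0.4244 0.3119 0.018 ]
C [0.4829 0.1873 0.018 ]
0.25112220409094005 0.1146771884368583 yaw -0.6978824157043416
bar ctr (array([0.4835, 0.1856, 0.1013]), [np.float64(1.3), np.float64(1.3)])
barfar (array([0.5122, 0.1624, 0.1044]), [np.float64(2.4), np.float64(2.4)])
barnear (array([0.4547, 0.2093, 0.0997]), [np.float64(0.4), np.float64(0.4)])
nw top (array([0.3999, 0.2546, 0.0837]), [np.float64(0.9), np.float64(0.9)])
fw top (array([0.5643, 0.1167, 0.0858]), [np.float64(0.8), np.float64(0.8)])
near [0.4002 0.2567 0.018 ]
mid [0.4829 0.1873 0.018 ]
far [0.5657 0.1179 0.018 ]
nw 0.03455584974691948 -0.5496974541783103 [0.4006 0.2546 0.084 ]
fw 0.031252727423758016 -0.6069988729303235 [0.5656 0.1164 0.084 ]
[ 0.6139 -0.013   0.07  ] [ 0.6169 -0.117   0.046 ] [ 0.496  -0.0425  0.1   ]
```

```bash
cat >> h.py <<'E'
from scipy.spatial.transform import Rotation as Ro
def pose(o):
    q=o["eef_rot"]; return o["eef_pos"],Ro.from_quat([q[1],q[2],q[3],q[0]])
def yaw(r): x=r.as_matrix()[:,0]; return np.arctan2(x[1],x[0])
def go(o,X,psi):
    p,r=pose(o); d=r.inv().apply(np.array(X)-p)
    T=np.array([[np.cos(psi),np.sin(psi),0],[np.sin(psi),-np.cos(psi),0],[0,0,-1]])
    dr=(r.inv()*Ro.from_matrix(T)).as_rotvec()
    print("pos",p.round(4),"yaw",round(yaw(r),3),"slide(units of 50mm)",(d/.05).round(3),"rot(180deg)",(dr/np.pi).round(4))
E
python3 - <<'E'
from bench import ctrl
from h import *
c=ctrl.camera("wrist");o=ctrl.get_obs();p,r=pose(o)
print(r.inv().apply(-c["R"].T@c["t"]-p),yaw(r))
go(o,(.25,-.517,.30),yaw(r)); go(o,(.40,.2555,.15),2.592);go(o,(.40,.2555,.15),-.55)
E
```

```text
[ 0.07443349 -0.00037118 -0.14262221] 0.451815080520758
pos [ 0.251  -0.5171  0.231 ] yaw 0.452 slide(units of 50mm) [-0.017 -0.012 -1.381] rot(180deg) [-0.0002 -0.      0.    ]
pos [ 0.251  -0.5171  0.231 ] yaw 0.452 slide(units of 50mm) [  9.427 -12.6     1.628] rot(180deg) [-1.000e-04 -2.000e-04 -6.812e-01]
pos [ 0.251  -0.5171  0.231 ] yaw 0.452 slide(units of 50mm) [  9.427 -12.6     1.628] rot(180deg) [-2.000e-04  1.000e-04  3.189e-01]
```

Request:
{"name": "drive_tool", "arguments": {
  "deltas": [
    {"slide": [0, 0, -0.8], "delta_rot": [0, 0, 0], "hand": 1},
    {"slide": [0, 0, -0.8], "delta_rot": [0, 0, 0], "hand": 1},
    {"slide": [0.6, -0.8, 0], "delta_rot": [0, 0, 0], "hand": 1},
    {"slide": [0.6, -0.8, 0], "delta_rot": [0, 0, 0], "hand": 1},
    {"slide": [0.6, -0.8, 0], "delta_rot": [0, 0, 0], "hand": 1}
  ]
}}

```text
time_s: 0.92
eef_pos: [0.2797, -0.3686, 0.3113]
eef_rot: [0.0, 0.975, 0.224, 0.0]
wrist_force: [0.4, -0.5, 0.9]
opening: 1.001
```

Request:
{"name": "drive_tool", "arguments": {
  "deltas": [
    {"slide": [0.6, -0.8, 0], "delta_rot": [0, 0, 0], "hand": 1},
    {"slide": [0.6, -0.8, 0], "delta_rot": [0, 0, 0], "hand": 1},
    {"slide": [0.6, -0.8, 0], "delta_rot": [0, 0, 0], "hand": 1},
    {"slide": [0.6, -0.8, 0], "delta_rot": [0, 0, 0], "hand": 1},
    {"slide": [0.6, -0.8, 0], "delta_rot": [0, 0, 0], "hand": 1}
  ]
}}

```text
time_s: 1.55
eef_pos: [0.3272, -0.1231, 0.3114]
eef_rot: [0.0, 0.975, 0.224, 0.0]
wrist_force: [0.9, -1.2, 1.1]
opening: 1.001
```

Request:
{"name": "drive_tool", "arguments": {
  "deltas": [
    {"slide": [0.6, -0.8, 0], "delta_rot": [0, 0, 0], "hand": 1},
    {"slide": [0.6, -0.8, 0], "delta_rot": [0, 0, 0], "hand": 1},
    {"slide": [0.6, -0.8, 0], "delta_rot": [0, 0, 0], "hand": 1},
    {"slide": [0.6, -0.8, 0], "delta_rot": [0, 0, 0], "hand": 1},
    {"slide": [0.6, -0.8, 0], "delta_rot": [0, 0, 0], "hand": 1}
  ]
}}

```text
time_s: 2.17
eef_pos: [0.3749, 0.1226, 0.3116]
eef_rot: [0.0, 0.975, 0.224, 0.001]
wrist_force: [0.9, 0.6, -0.4]
opening: 0.999
```

Run:
```python
from bench import ctrl
from h import *
o=ctrl.get_obs();go(o,(.36,.2555,.2),2.592); print(o["q"],o["time_s"])
```

```text
pos [0.3749 0.1226 0.3116] yaw 0.452 slide(units of 50mm) [ 0.89  -2.524  2.231] rot(180deg) [ 5.000e-04  0.000e+00 -6.812e-01]
[ 1.27835307e-02 -3.15300293e-01  1.91337967e+00 -1.31912744e-04
  1.54231138e+00  1.13154819e+00] 2.175
```

Request:
{"name": "drive_tool", "arguments": {
  "deltas": [
    {"slide": [0.3, -0.85, 0.2], "delta_rot": [0, 0, 0], "hand": 1},
    {"slide": [0.3, -0.85, 0.2], "delta_rot": [0, 0, 0], "hand": 1},
    {"slide": [0.3, -0.85, 0.2], "delta_rot": [0, 0, -0.056], "hand": 1},
    {"slide": [0, 0, 0], "delta_rot": [0, 0, -0.056], "hand": 1},
    {"slide": [0, 0, 0], "delta_rot": [0, 0, -0.056], "hand": 1}
  ]
}}

```text
time_s: 2.8
eef_pos: [0.3592, 0.2558, 0.281]
eef_rot: [-0.0, 0.881, 0.474, -0.0]
wrist_force: [-0.1, 0.7, 0.4]
opening: 0.998
```

Request:
{"name": "drive_tool", "arguments": {
  "deltas": [
    {"slide": [0, 0, 0], "delta_rot": [0, 0, -0.056], "hand": 0.6},
    {"slide": [0, 0, 0], "delta_rot": [0, 0, -0.056], "hand": 0.6},
    {"slide": [0, 0, 0], "delta_rot": [0, 0, -0.056], "hand": 0.6},
    {"slide": [0, 0, 0], "delta_rot": [0, 0, -0.056], "hand": 0.6},
    {"slide": [0, 0, 0], "delta_rot": [0, 0, -0.056], "hand": 0.6}
  ]
}}

```text
time_s: 3.42
eef_pos: [0.3597, 0.2551, 0.2813]
eef_rot: [0.0, 0.596, 0.803, 0.0]
wrist_force: [0.1, 0.5, -0.3]
opening: 0.606
```

Request:
{"name": "drive_tool", "arguments": {
  "deltas": [
    {"slide": [0, 0, 0], "delta_rot": [0, 0, -0.056], "hand": 0.6},
    {"slide": [0, 0, 0], "delta_rot": [0, 0, -0.056], "hand": 0.6},
    {"slide": [0, 0, 0], "delta_rot": [0, 0, -0.056], "hand": 0.6},
    {"slide": [0, 0, 0], "delta_rot": [0, 0, -0.056], "hand": 0.6},
    {"slide": [0, 0, 0], "delta_rot": [0, 0, 0], "hand": 0.6}
  ]
}}

```text
time_s: 4.05
eef_pos: [0.3597, 0.2551, 0.2813]
eef_rot: [0.0, 0.286, 0.958, 0.0]
wrist_force: [0.0, 0.7, 0.1]
opening: 0.603
```

Run:
```python
from bench import ctrl
from h import *
import cv2
o=ctrl.get_obs();go(o,(.4003,.2555,.12),2.592); print(o["q"],o["time_s"],o["opening"])
c=ctrl.camera("wrist");cv2.imwrite("pics/w1.png",c["frame"][:,:,::-1]);np.savez("w1.npz",**{k:c[k] for k in("mtx","R","t")})
```

```text
pos [0.3597 0.2551 0.2813] yaw 2.561 slide(units of 50mm) [-0.675  0.452  3.226] rot(180deg) [ 0.      0.     -0.0098]
[ 3.46512426e-01 -1.74720128e-01  1.86202539e+00  3.97048936e-06
  1.45419317e+00 -6.44050526e-01] 4.05 0.603375798183631
```

View pics/w1.png

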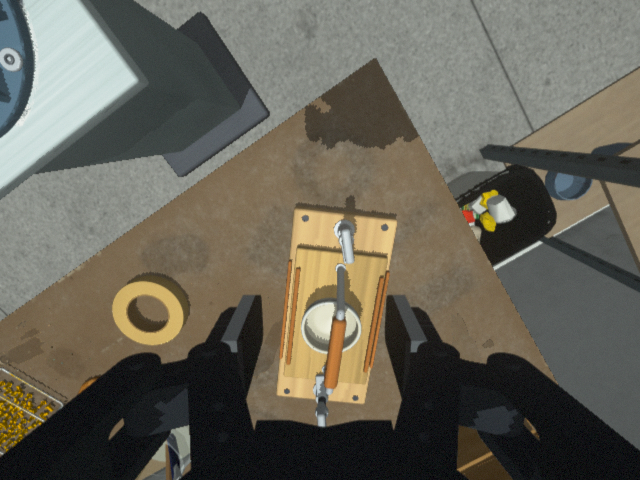

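Run:
```python
import cv2
a=cv2.imread("pics/w1.png")[195:435,260:410]; cv2.imwrite("pics/w1z.png",cv2.resize(a,(375,600),interpolation=2))
```

```text
(no output)
```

View pics/w1z.png

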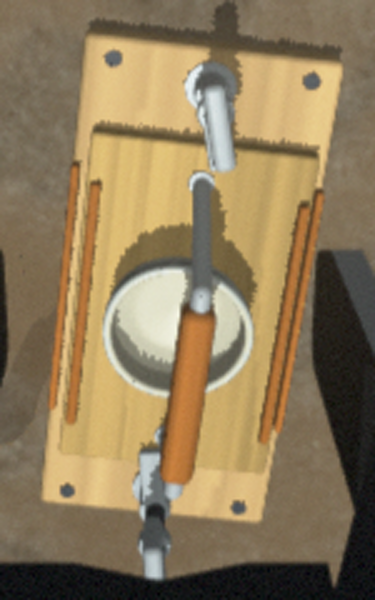

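Run:
```python
from bench import ctrl
from h import *
import cv2
np.set_printoptions(precision=4,suppress=True)
W=dict(np.load("w1.npz"));T=ctrl.camera("top")
w=lambda x,y:(260+x/2.5-.3,195+y/2.5-.3)
t=lambda x,y:(175+x/3.75-.4,185+y/3.75-.4)
tw=((375,28),(553,170),(222,578),(40,422)); ww=((262,520),(42,500),(88,35),(342,52))
P=[]
# base: far-left in world = top(375,28)
for a,b in zip(tw,ww):
    X,e=tri([(T,t(*a)),(W,w(*b))]); P.append(X); print(X,e,onz(W,w(*b),.018))
Q=[onz(W,w(*b),.018) for b in ww]
for R in (P,Q):
  C=sum(R)/4;d=(R[0]+R[1]-R[2]-R[3])/2;print(C,np.linalg.norm(d),np.arctan2(d[1],d[0]))
a,b=onz(W,w(212,88),.084),onz(W,w(224,168),.084);e=b-a;print("wing",(a+b)/2,np.linalg.norm(e),np.arctan2(e[1],e[0]))
print(tri([(T,t(128,461)),(W,w(218,128))]))
a,b=onz(W,w(199,310),.103),onz(W,w(177,480),.103);e=b-a;print("bar",(a+b)/2,np.linalg.norm(e),np.arctan2(e[1],e[0]))
print("bar",tri([(T,t(278,264)),(W,w(188,395))]))
```

```text
[0.6175 0.1506 0.0156] [np.float64(0.4), np.float64(0.4)] [0.6159 0.1517 0.018 ]
[0.5414 0.063  0.0194] [np.float64(0.1), np.float64(0.1)] [0.5421 0.0622 0.018 ]
[0.3499 0.2233 0.024 ] [np.float64(1.0), np.float64(1.0)] [0.3516 0.2226 0.018 ]
[0.4247 0.3144 0.0059] [np.float64(1.0), np.float64(1.0)] [0.4203 0.3132 0.018 ]
[0.4834 0.1878 0.0162] 0.251332187402945 -0.7006409391899975
[0.4825 0.1874 0.018 ] 0.2513227182298208 -0.6948559101085588
wing [0.4004 0.2556 0.084 ] 0.03264086801418002 -0.4207378809927727
(array([0.4007, 0.2554, 0.0823]), [np.float64(0.0), np.float64(0.0)])
bar [0.4831 0.1878 0.103 ] 0.07818653030507869 -0.6839199850229511
bar (array([0.485 , 0.1869, 0.098 ]), [np.float64(0.0), np.float64(0.0)])
```

Run:
```python
from bench import ctrl
from h import *
o=ctrl.get_obs();go(o,(.4004,.256,.054),2.67)
```

```text
pos [0.3597 0.2551 0.2813] yaw 2.559 slide(units of 50mm) [-0.67   0.462  4.547] rot(180deg) [ 0.      0.     -0.0352]
```

Request:
{"name": "drive_tool", "arguments": {
  "deltas": [
    {"slide": [-0.67, 0.462, 0.5], "delta_rot": [0, 0, -0.035], "hand": 0.45},
    {"slide": [0, 0, 0.8], "delta_rot": [0, 0, 0], "hand": 0.45},
    {"slide": [0, 0, 0.8], "delta_rot": [0, 0, 0], "hand": 0.45},
    {"slide": [0, 0, 0.8], "delta_rot": [0, 0, 0], "hand": 0.45},
    {"slide": [0, 0, 0], "delta_rot": [0, 0, 0], "hand": 0.45}
  ]
}}

```text
time_s: 4.78
eef_pos: [0.3979, 0.2553, 0.1335]
eef_rot: [-0.003, 0.233, 0.972, -0.002]
wrist_force: [-0.5, -0.6, -0.2]
opening: 0.447
```

Run:
```python
from bench import ctrl
from h import *
import cv2
o=ctrl.get_obs();go(o,(.4004,.256,.054),2.67); print(o["time_s"],o["opening"],o["wrist_force"])
c=ctrl.camera("wrist");cv2.imwrite("pics/w2.png",c["frame"][:,:,::-1]);np.savez("w2.npz",**{k:c[k] for k in("mtx","R","t")})
```

```text
pos [0.3979 0.2553 0.1335] yaw 2.671 slide(units of 50mm) [-0.047  0.044  1.59 ] rot(180deg) [-0.0016 -0.0016  0.0002]
4.775 0.44676242157178403 [-0.51398829 -0.55478157 -0.20597377]
```

View pics/w2.png

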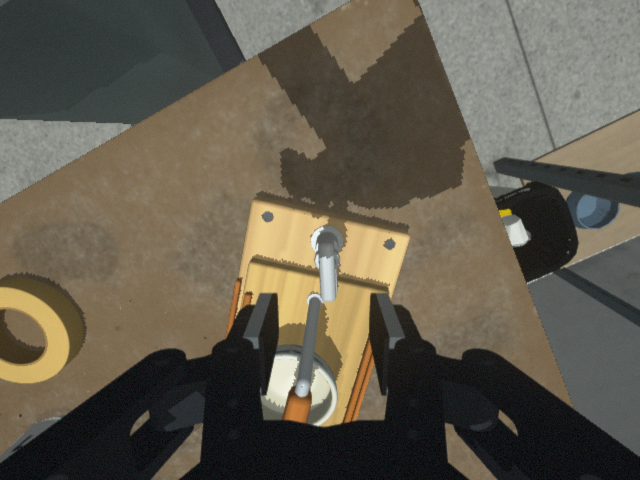

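Request:
{"name": "drive_tool", "arguments": {
  "deltas": [
    {"slide": [-0.05, 0.04, 0.6], "delta_rot": [-0.0016, -0.0016, 0], "hand": 0.45},
    {"slide": [0, 0, 0.5], "delta_rot": [0, 0, 0], "hand": 0.45},
    {"slide": [0, 0, 0.45], "delta_rot": [0, 0, 0], "hand": 0.45},
    {"slide": [0, 0, 0], "delta_rot": [0, 0, 0], "hand": 0.45},
    {"slide": [0, 0, 0], "delta_rot": [0, 0, 0], "hand": 0.45}
  ]
}}

```text
time_s: 5.45
eef_pos: [0.4055, 0.2575, 0.0608]
eef_rot: [0.004, 0.232, 0.973, 0.003]
wrist_force: [0.3, 0.3, -0.6]
opening: 0.453
```

Request:
{"name": "drive_tool", "arguments": {
  "deltas": [
    {"slide": [0, 0, 0], "delta_rot": [0, 0, 0], "hand": 0},
    {"slide": [0, 0, 0], "delta_rot": [0, 0, 0], "hand": 0},
    {"slide": [0, 0, 0], "delta_rot": [0, 0, 0], "hand": 0},
    {"slide": [0, 0, 0], "delta_rot": [0, 0, 0], "hand": 0},
    {"slide": [0, 0, 0], "delta_rot": [0, 0, 0], "hand": 0}
  ]
}}

```text
time_s: 6.08
eef_pos: [0.4045, 0.2543, 0.0615]
eef_rot: [0.004, 0.231, 0.973, -0.001]
wrist_force: [-8.0, -18.3, 26.7]
opening: 0.086
```

Run:
```python
from bench import ctrl
from h import *
o=ctrl.get_obs();go(o,(.4004,.256,.054),2.67); print(o["time_s"],o["opening"],o["wrist_force"],o["torque"])
```

```text
pos [0.4045 0.2543 0.0615] yaw 2.675 slide(units of 50mm) [ 0.089 -0.007  0.149] rot(180deg) [0.     0.0024 0.0014]
6.075 0.08636414214459075 [ -8.04981127 -18.29505628  26.66073479] [-3.15275289  1.51749415  0.1136277 ]
```

Request:
{"name": "drive_tool", "arguments": {
  "deltas": [
    {"slide": [0, -0.05, -0.015], "delta_rot": [0, 0, 0], "hand": 0},
    {"slide": [0, 0, 0], "delta_rot": [0, 0, 0], "hand": 0},
    {"slide": [0, 0, 0], "delta_rot": [0, 0, 0], "hand": 0},
    {"slide": [0, 0, 0], "delta_rot": [0, 0, 0], "hand": 0},
    {"slide": [0, 0, 0], "delta_rot": [0, 0, 0], "hand": 0}
  ]
}}

```text
time_s: 6.7
eef_pos: [0.4043, 0.254, 0.0616]
eef_rot: [0.005, 0.232, 0.973, 0.002]
wrist_force: [-1.4, -6.5, 10.3]
opening: 0.086
```

Run:
```python
from bench import ctrl
from h import *
import cv2
o=ctrl.get_obs();go(o,(.4004,.256,.054),2.67); print(o["time_s"],o["opening"],o["wrist_force"],o["torque"])
for n in ("scene","top"):
    c=ctrl.camera(n); f=c["frame"][:,:,::-1]; f=f[200:340,220:360] if n=="scene" else f[185:345,175:335]
    cv2.imwrite(f"pics/{n}1.png",cv2.resize(f,None,fx=3.7,fy=3.7,interpolation=2))
```

```text
pos [0.4043 0.254  0.0616] yaw 2.673 slide(units of 50mm) [ 0.089 -0.001  0.152] rot(180deg) [0.0017 0.0026 0.0011]
6.7 0.08616802067995291 [-1.43274841 -6.49330785 10.27314225] [-1.26630074  0.32761364  0.03164044]
```

View pics/scene1.png

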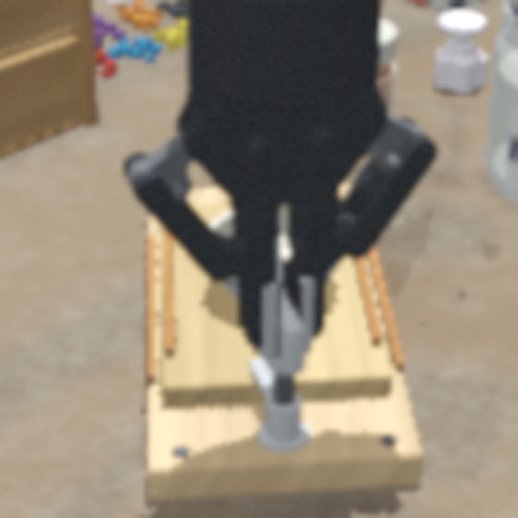

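Request:
{"name": "drive_tool", "arguments": {
  "deltas": [
    {"slide": [0, -0.015, -0.01], "delta_rot": [0, 0, 0], "hand": 0},
    {"slide": [0.001, 0.0155, 0], "delta_rot": [0, 0, -0.055], "hand": 0},
    {"slide": [0.001, 0.0155, 0], "delta_rot": [0, 0, -0.055], "hand": 0},
    {"slide": [0.001, 0.0155, 0], "delta_rot": [0, 0, -0.055], "hand": 0},
    {"slide": [0, 0, 0], "delta_rot": [0, 0, 0], "hand": 0}
  ]
}}

```text
time_s: 7.42
eef_pos: [0.4046, 0.2558, 0.0617]
eef_rot: [0.005, -0.026, 1.0, 0.001]
wrist_force: [0.9, -5.8, 6.3]
opening: 0.088
```

Run:
```python
from bench import ctrl
from h import *
o=ctrl.get_obs();go(o,(.4004,.256,.054),2.67); p,r=pose(o);print(o["time_s"],o["opening"],o["wrist_force"],o["torque"],"tool frame F",r.inv().apply(o["wrist_force"]),"th",yaw(r)-np.pi+.698)
```

```text
pos [0.4046 0.2558 0.0617] yaw -3.09 slide(units of 50mm) [0.086 0.008 0.152] rot(180deg) [0.0011 0.0031 0.1667]
7.425 0.08833742308468964 [ 0.93853952 -5.80234602  6.28672773] [-1.08507011 -0.006553    0.08515015] tool frame F [-0.69883636 -5.838125   -6.28481866] th -5.5331663995786045
```

Request:
{"name": "drive_tool", "arguments": {
  "deltas": [
    {"slide": [0.001, 0.0155, 0], "delta_rot": [0, 0, -0.058], "hand": 0},
    {"slide": [0.001, 0.0155, 0], "delta_rot": [0, 0, -0.058], "hand": 0},
    {"slide": [0.001, 0.0155, 0], "delta_rot": [0, 0, -0.058], "hand": 0},
    {"slide": [0.001, 0.0155, 0], "delta_rot": [0, 0, -0.058], "hand": 0},
    {"slide": [0, 0, 0], "delta_rot": [0, 0, -0.015], "hand": 0}
  ]
}}

```text
time_s: 8.05
eef_pos: [0.4035, 0.2583, 0.0616]
eef_rot: [0.005, -0.403, 0.915, -0.002]
wrist_force: [0.7, -8.3, 7.2]
opening: 0.085
```

Run:
```python
from bench import ctrl
from h import *
o=ctrl.get_obs();go(o,(.4004,.256,.054),2.67); p,r=pose(o);print(o["time_s"],o["opening"],o["wrist_force"],o["torque"],"tool frame F",r.inv().apply(o["wrist_force"]),"th",yaw(r)+np.pi+.698,o["q"])
```

```text
pos [0.4035 0.2583 0.0616] yaw -2.313 slide(units of 50mm) [0.076 0.016 0.152] rot(180deg) [-3.000e-04  3.300e-03  4.139e-01]
8.05 0.08545095072809468 [ 0.71453918 -8.30071594  7.15235393] [-1.19406445  0.06077601 -0.09399468] tool frame F [ 5.58452245 -6.18348871 -7.15165678] th 1.526868063390031 [ 0.32254808  0.19859592  1.97589609 -0.00286592  0.95756574 -2.07545407]
```

Request:
{"name": "drive_tool", "arguments": {
  "deltas": [
    {"slide": [0, 0, 0], "delta_rot": [0, 0, 0], "hand": 0.35},
    {"slide": [0, 0, 0], "delta_rot": [0, 0, 0], "hand": 0.35},
    {"slide": [0, 0, 0], "delta_rot": [0, 0, 0], "hand": 0.35},
    {"slide": [0, 0, -0.4], "delta_rot": [0, 0, 0], "hand": 0.35},
    {"slide": [0, 0, -0.6], "delta_rot": [0, 0, 0], "hand": 0.35}
  ]
}}

```text
time_s: 8.68
eef_pos: [0.4001, 0.2587, 0.1095]
eef_rot: [0.002, -0.401, 0.916, -0.0]
wrist_force: [0.1, -0.2, 0.0]
opening: 0.35
```

Request:
{"name": "drive_tool", "arguments": {
  "deltas": [
    {"slide": [0, 0, -0.8], "delta_rot": [0, 0, 0], "hand": 0.35},
    {"slide": [0, 0, -0.5], "delta_rot": [0, 0, 0], "hand": 0.35},
    {"slide": [0, 0, 0], "delta_rot": [0, 0, 0.058], "hand": 0.45},
    {"slide": [0, 0, 0], "delta_rot": [0, 0, 0.058], "hand": 0.45},
    {"slide": [0, 0, 0], "delta_rot": [0, 0, 0.058], "hand": 0.45}
  ]
}}

```text
time_s: 9.3
eef_pos: [0.4006, 0.2589, 0.1748]
eef_rot: [0.003, -0.136, 0.991, 0.001]
wrist_force: [0.1, 0.8, 0.5]
opening: 0.453
```

Run:
```python
from bench import ctrl
from h import *
import cv2
o=ctrl.get_obs();go(o,(.5655,.117,.17),2.53);print(o["time_s"],o["opening"],o["wrist_force"])
f=ctrl.camera("wrist")["frame"][:,:,::-1];cv2.imwrite("pics/w3.png",f)
f=ctrl.camera("top")["frame"][:,:,::-1];cv2.imwrite("pics/top3.png",cv2.resize(f[185:345,175:335],None,fx=3.75,fy=3.75,interpolation=2))
```

```text
pos [0.4006 0.2589 0.1748] yaw -2.868 slide(units of 50mm) [-2.409 -3.622  0.111] rot(180deg) [0.0011 0.0019 0.2816]
9.3 0.4527165037614772 [0.10490686 0.80942144 0.45570228]
```

View pics/w3.png

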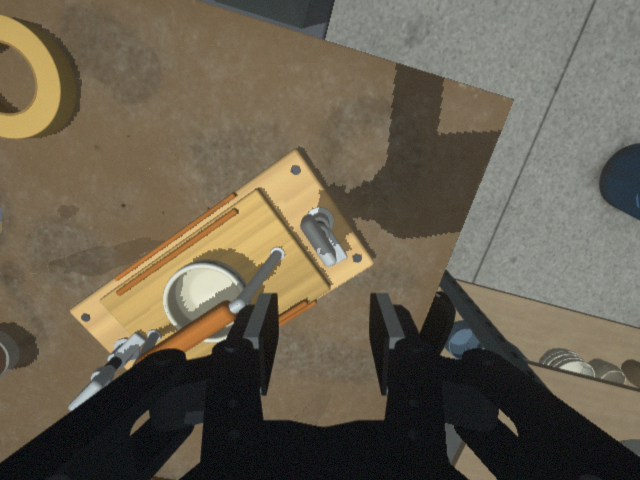

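View pics/top3.png

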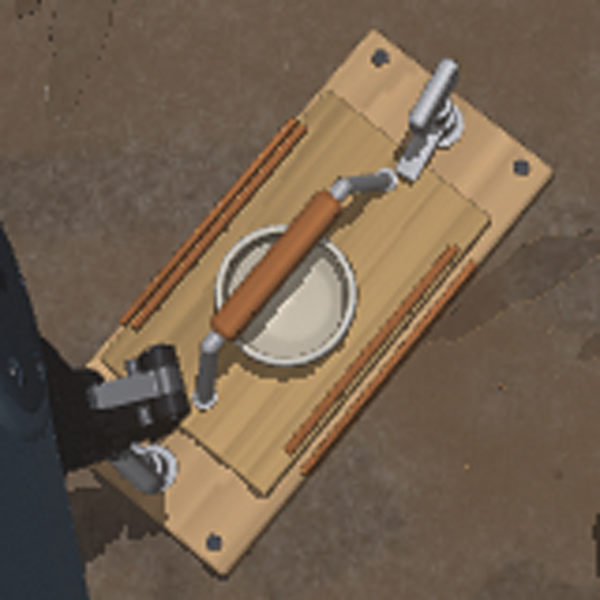

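Request:
{"name": "drive_tool", "arguments": {
  "deltas": [
    {"slide": [0, 0, -0.2], "delta_rot": [0, 0, 0.0557], "hand": 0.45},
    {"slide": [0, 0, 0], "delta_rot": [0, 0, 0.0557], "hand": 0.45},
    {"slide": [0, 0, 0], "delta_rot": [0, 0, 0.0557], "hand": 0.45},
    {"slide": [0, 0, 0], "delta_rot": [0, 0, 0.0557], "hand": 0.45},
    {"slide": [0, 0, 0], "delta_rot": [0, 0, 0.0557], "hand": 0.45}
  ]
}}

```text
time_s: 10.02
eef_pos: [0.4007, 0.2588, 0.1848]
eef_rot: [0.003, 0.294, 0.956, 0.002]
wrist_force: [0.2, 0.9, -0.5]
opening: 0.447
```

Run:
```python
from bench import ctrl
from h import *
o=ctrl.get_obs();go(o,(.5655,.1172,.16),2.54)
```

```text
pos [0.4007 0.2588 0.1848] yaw 2.545 slide(units of 50mm) [-4.317 -0.492  0.511] rot(180deg) [0.0017 0.0013 0.0015]
```

Request:
{"name": "drive_tool", "arguments": {
  "deltas": [
    {"slide": [-0.9, -0.1, 0], "delta_rot": [0.0017, 0.0013, 0], "hand": 0.45},
    {"slide": [-0.9, -0.1, 0], "delta_rot": [0, 0, 0], "hand": 0.45},
    {"slide": [-0.9, -0.1, 0], "delta_rot": [0, 0, 0], "hand": 0.45},
    {"slide": [-0.9, -0.1, 0], "delta_rot": [0, 0, 0], "hand": 0.45},
    {"slide": [-0.6, -0.1, 0.1], "delta_rot": [0, 0, 0], "hand": 0.45}
  ]
}}

```text
time_s: 10.65
eef_pos: [0.5623, 0.1188, 0.1803]
eef_rot: [0.001, 0.292, 0.956, 0.0]
wrist_force: [-0.1, 0.6, -1.2]
opening: 0.451
```

Request:
{"name": "drive_tool", "arguments": {
  "deltas": [
    {"slide": [0, 0, 0.2], "delta_rot": [0, 0, 0], "hand": 0.45},
    {"slide": [0, 0, 0.2], "delta_rot": [0, 0, 0], "hand": 0.45},
    {"slide": [0, 0, 0], "delta_rot": [0, 0, 0], "hand": 0.45},
    {"slide": [0, 0, 0], "delta_rot": [0, 0, 0], "hand": 0.45},
    {"slide": [0, 0, 0], "delta_rot": [0, 0, 0], "hand": 0.45}
  ]
}}

```text
time_s: 11.28
eef_pos: [0.5608, 0.1207, 0.1608]
eef_rot: [0.001, 0.293, 0.956, 0.0]
wrist_force: [0.3, -0.4, 0.5]
opening: 0.447
```

Run:
```python
from bench import ctrl
from h import *
import cv2
o=ctrl.get_obs();go(o,(.5655,.1172,.054),2.54);print(o["time_s"],o["q"])
c=ctrl.camera("wrist");cv2.imwrite("pics/w4.png",c["frame"][:,:,::-1]);np.savez("w4.npz",**{k:c[k] for k in("mtx","R","t")})
```

```text
pos [0.5608 0.1207 0.1608] yaw 2.547 slide(units of 50mm) [-0.116 -0.007  2.137] rot(180deg) [0.0003 0.0003 0.0021]
11.275 [ 5.17207090e-03  2.48768121e-01  1.67561125e+00  1.03138468e-04
  1.21584163e+00 -9.70805344e-01]
```

View pics/w4.png

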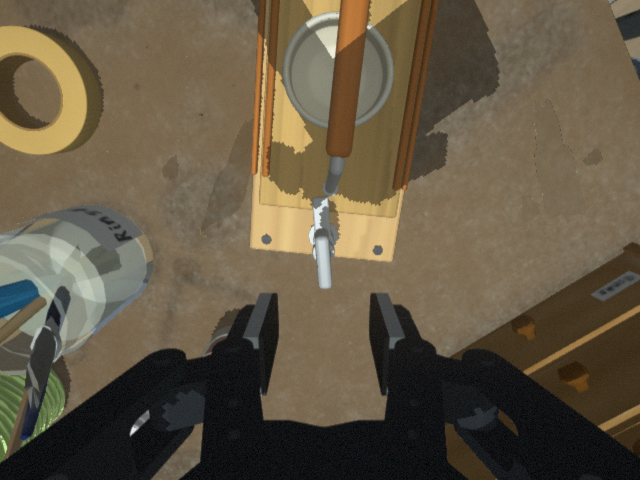

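Run:
```python
from h import *
W=dict(np.load("w4.npz"))
a,b=onz(W,(321.5,237),.084),onz(W,(325,284),.084);e=b-a;print((a+b)/2,np.linalg.norm(e),np.arctan2(e[1],e[0]))
a,b=onz(W,(356,0),.103),onz(W,(340,155),.103);e=b-a;print("bar",b,np.linalg.norm(e),np.arctan2(e[1],e[0]))
a,b=onz(W,(250.5,247),.018),onz(W,(394,262),.018);e=b-a;print("far end",a,b,np.linalg.norm(e),np.arctan2(e[1],e[0])-np.pi/2, (a+b)/2-.018*np.array([.767,-.642,0]))
```

```text
[0.56536833 0.11788081 0.084     ] 0.03140570178281816 -0.5255567156572998
bar [0.51551092 0.16230522 0.103     ] 0.07150215799603496 -0.6878688949098424
far end [0.54235987 0.06250315 0.018     ] [0.61835802 0.15173842 0.018     ] 0.11721200047802918 -0.7054572995691555 [0.56655295 0.11867678 0.018     ]
```

Request:
{"name": "drive_tool", "arguments": {
  "deltas": [
    {"slide": [-0.11, 0, 0.6], "delta_rot": [0, 0, -0.02], "hand": 0.45},
    {"slide": [0, 0, 0.5], "delta_rot": [0, 0, 0], "hand": 0.45},
    {"slide": [0, 0, 0.5], "delta_rot": [0, 0, 0], "hand": 0.45},
    {"slide": [0, 0, 0], "delta_rot": [0, 0, 0], "hand": 0.45},
    {"slide": [0, 0, 0], "delta_rot": [0, 0, 0], "hand": 0.45}
  ]
}}

```text
time_s: 11.95
eef_pos: [0.566, 0.1172, 0.0813]
eef_rot: [0.001, 0.263, 0.965, 0.0]
wrist_force: [-0.2, -0.1, -0.0]
opening: 0.453
```

Run:
```python
from bench import ctrl
from h import *
o=ctrl.get_obs();go(o,(.5655,.1178,.056),2.61);print(o["time_s"])
```

```text
pos [0.566  0.1172 0.0813] yaw 2.609 slide(units of 50mm) [0.015 0.004 0.507] rot(180deg) [ 0.0003  0.0005 -0.0004]
11.95
```

Request:
{"name": "drive_tool", "arguments": {
  "deltas": [
    {"slide": [0.015, 0, 0.25], "delta_rot": [0, 0, 0], "hand": 0.45},
    {"slide": [0, 0, 0.25], "delta_rot": [0, 0, 0], "hand": 0.45},
    {"slide": [0, 0, 0], "delta_rot": [0, 0, 0], "hand": 0.45},
    {"slide": [0, 0, 0], "delta_rot": [0, 0, 0], "hand": 0.25},
    {"slide": [0, 0, 0], "delta_rot": [0, 0, 0], "hand": 0.25}
  ]
}}

```text
time_s: 12.58
eef_pos: [0.565, 0.1175, 0.0556]
eef_rot: [0.0, 0.263, 0.965, 0.0]
wrist_force: [-0.0, 0.8, 0.3]
opening: 0.247
```

Request:
{"name": "drive_tool", "arguments": {
  "deltas": [
    {"slide": [0, 0, 0], "delta_rot": [0, 0, 0], "hand": 0},
    {"slide": [0, 0, 0], "delta_rot": [0, 0, 0], "hand": 0},
    {"slide": [0, 0, 0], "delta_rot": [0, 0, 0], "hand": 0},
    {"slide": [0, 0, 0], "delta_rot": [0, 0, 0], "hand": 0},
    {"slide": [0, 0, 0], "delta_rot": [0, 0, 0], "hand": 0}
  ]
}}

```text
time_s: 13.2
eef_pos: [0.565, 0.1175, 0.0558]
eef_rot: [0.001, 0.263, 0.965, 0.0]
wrist_force: [-1.5, -0.6, 6.2]
opening: 0.138
```

```bash
cat > st.py <<'E'
from bench import ctrl
from h import *
import sys
o=ctrl.get_obs();p,r=pose(o)
a=[float(v) for v in sys.argv[1:5]];go(o,a[:3],a[3]);print(o["time_s"],o["opening"],"F",o["wrist_force"].round(1),"M",o["torque"].round(2),"Ftool",r.inv().apply(o["wrist_force"]).round(1),"q",o["q"].round(2))
E
python3 st.py .5655 .1178 .056 2.61
```

```text
pos [0.565  0.1175 0.0558] yaw 2.609 slide(units of 50mm) [-0.005  0.009 -0.003] rot(180deg) [ 0.0002  0.0003 -0.0005]
13.2 0.13787522730040533 F [-1.5 -0.6  6.2] M [-0.08  0.3  -0.01] Ftool [ 1.  -1.2 -6.2] q [-0.    0.4   1.72  0.    1.02 -1.04]
```

Request:
{"name": "drive_tool", "arguments": {
  "deltas": [
    {"slide": [0, 0, 0], "delta_rot": [0, 0, 0], "hand": 0},
    {"slide": [0, 0, 0], "delta_rot": [0, 0, 0], "hand": 0},
    {"slide": [0, 0, 0], "delta_rot": [0, 0, 0], "hand": 0},
    {"slide": [0, 0, 0], "delta_rot": [0, 0, 0], "hand": 0},
    {"slide": [0, 0, 0], "delta_rot": [0, 0, 0], "hand": 0}
  ]
}}

```text
time_s: 13.82
eef_pos: [0.565, 0.1175, 0.0558]
eef_rot: [0.001, 0.263, 0.965, 0.0]
wrist_force: [-2.8, -0.9, 6.3]
opening: 0.138
```

```bash
python3 st.py .5655 .1178 .056 2.61
python3 - <<'E'
from bench import ctrl
import cv2
for n in ("scene","wrist"):
    c=ctrl.camera(n); f=c["frame"][:,:,::-1]; f=f[180:320,220:360] if n=="scene" else f[200:440,170:490]
    cv2.imwrite(f"pics/{n}5.png",cv2.resize(f,None,fx=3.7 if n=="scene" else 2,fy=3.7 if n=="scene" else 2,interpolation=2))
E
```

```text
pos [0.565  0.1175 0.0558] yaw 2.609 slide(units of 50mm) [-0.006  0.01  -0.004] rot(180deg) [ 0.0002  0.0003 -0.0005]
13.825 0.13782776585700818 F [-2.8 -0.9  6.3] M [-0.02  0.22  0.01] Ftool [ 1.9 -2.2 -6.3] q [-0.    0.4   1.72  0.    1.02 -1.04]
```

View pics/scene5.png

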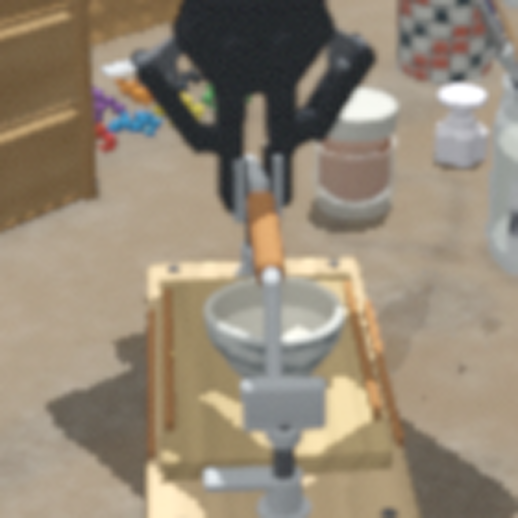

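View pics/wrist5.png

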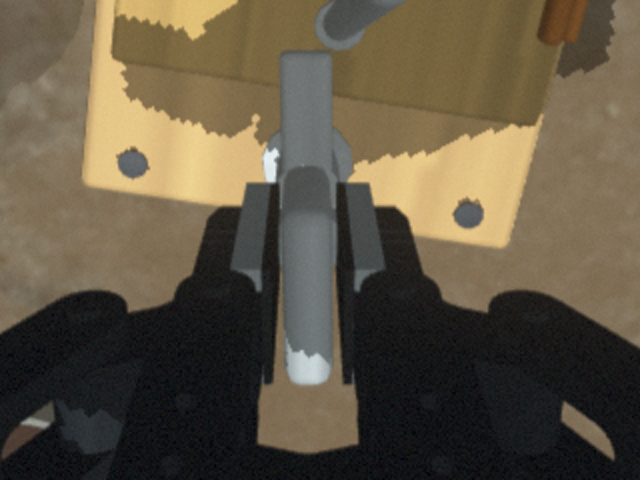

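Request:
{"name": "drive_tool", "arguments": {
  "deltas": [
    {"slide": [0, 0, 0], "delta_rot": [0, 0, -0.058], "hand": 0},
    {"slide": [0, 0, 0], "delta_rot": [0, 0, -0.058], "hand": 0},
    {"slide": [0, 0, 0], "delta_rot": [0, 0, -0.058], "hand": 0},
    {"slide": [0, 0, 0], "delta_rot": [0, 0, -0.058], "hand": 0},
    {"slide": [0, 0, 0], "delta_rot": [0, 0, 0], "hand": 0}
  ]
}}

```text
time_s: 14.55
eef_pos: [0.5648, 0.1163, 0.0558]
eef_rot: [0.0, -0.099, 0.995, -0.001]
wrist_force: [-2.2, -5.6, 6.4]
opening: 0.139
```

```bash
python3 st.py .5655 .1178 .056 3.976
```

```text
pos [0.5648 0.1163 0.0558] yaw -2.944 slide(units of 50mm) [-0.019  0.026 -0.004] rot(180deg) [-6.000e-04 -2.000e-04 -2.026e-01]
14.55 0.13930712395754874 F [-2.2 -5.6  6.4] M [-0.86  0.47  0.06] Ftool [ 3.3 -5.1 -6.4] q [-0.    0.4   1.72 -0.    1.02 -1.77]
```

Request:
{"name": "drive_tool", "arguments": {
  "deltas": [
    {"slide": [0, -0.005, 0], "delta_rot": [0, 0, -0.055], "hand": 0},
    {"slide": [0, 0, 0], "delta_rot": [0, 0, -0.055], "hand": 0},
    {"slide": [0, 0, 0], "delta_rot": [0, 0, -0.055], "hand": 0},
    {"slide": [0, 0, 0], "delta_rot": [0, 0, -0.037], "hand": 0},
    {"slide": [0, 0, 0], "delta_rot": [0, 0, 0], "hand": 0}
  ]
}}

```text
time_s: 15.18
eef_pos: [0.5653, 0.1154, 0.0558]
eef_rot: [0.0, -0.404, 0.915, -0.002]
wrist_force: [-0.8, -7.8, 6.0]
opening: 0.136
```

```bash
python3 st.py .5655 .1178 .056 3.976
```

```text
pos [0.5653 0.1154 0.0558] yaw -2.31 slide(units of 50mm) [-0.038  0.03  -0.004] rot(180deg) [-0.0009 -0.0004 -0.0009]
15.175 0.13636367302695912 F [-0.8 -7.8  6. ] M [-1.34  0.19  0.01] Ftool [ 6.3 -4.7 -6. ] q [-0.    0.4   1.72 -0.    1.02 -2.4 ]
```

Request:
{"name": "drive_tool", "arguments": {
  "deltas": [
    {"slide": [0, 0, 0], "delta_rot": [0, 0, 0], "hand": 0.37},
    {"slide": [0, 0, 0], "delta_rot": [0, 0, 0], "hand": 0.37},
    {"slide": [0, 0, 0], "delta_rot": [0, 0, 0], "hand": 0.37},
    {"slide": [0, 0, -0.4], "delta_rot": [0, 0, 0], "hand": 0.37},
    {"slide": [0, 0, -0.6], "delta_rot": [0, 0, 0], "hand": 0.37}
  ]
}}

```text
time_s: 15.8
eef_pos: [0.5641, 0.1174, 0.106]
eef_rot: [-0.001, -0.403, 0.915, 0.0]
wrist_force: [0.2, -0.4, 0.4]
opening: 0.366
```

Request:
{"name": "drive_tool", "arguments": {
  "deltas": [
    {"slide": [0, 0, -0.8], "delta_rot": [0, 0, 0], "hand": 0.5},
    {"slide": [0, 0, -0.8], "delta_rot": [0, 0, 0], "hand": 0.5},
    {"slide": [0, 0, 0], "delta_rot": [0, 0, 0.055], "hand": 0.5},
    {"slide": [0, 0, 0], "delta_rot": [0, 0, 0.055], "hand": 0.5},
    {"slide": [0, 0, 0], "delta_rot": [0, 0, 0.055], "hand": 0.5}
  ]
}}

```text
time_s: 16.42
eef_pos: [0.565, 0.1175, 0.1871]
eef_rot: [0.001, -0.153, 0.988, -0.0]
wrist_force: [0.3, -0.0, 0.2]
opening: 0.502
```

Request:
{"name": "drive_tool", "arguments": {
  "deltas": [
    {"slide": [0, 0, 0], "delta_rot": [0, 0, 0.055], "hand": 0.5},
    {"slide": [0, 0, 0], "delta_rot": [0, 0, 0.055], "hand": 0.5},
    {"slide": [0, 0, 0], "delta_rot": [0, 0, 0.055], "hand": 0.5},
    {"slide": [0, 0, 0], "delta_rot": [0, 0, 0.055], "hand": 0.5},
    {"slide": [0, 0, 0], "delta_rot": [0, 0, 0.055], "hand": 0.5}
  ]
}}

```text
time_s: 17.05
eef_pos: [0.5649, 0.1175, 0.1869]
eef_rot: [0.001, 0.275, 0.961, 0.0]
wrist_force: [-0.3, -0.7, -0.1]
opening: 0.503
```

```bash
python3 st.py .484 .187 .17 2.449;  python3 - <<'E'
from bench import ctrl
import numpy as np
import cv2
c=ctrl.camera("wrist");cv2.imwrite("pics/w6.png",c["frame"][:,:,::-1]);np.savez("w6.npz",**{k:c[k] for k in("mtx","R","t")})
E
```

```text
pos [0.5649 0.1175 0.1869] yaw 2.584 slide(units of 50mm) [2.11  0.324 0.334] rot(180deg) [0.0004 0.0005 0.043 ]
17.05 0.5030354255702386 F [-0.3 -0.7 -0.1] M [-0.02 -0.01  0.03] Ftool [-0.1 -0.7  0.1] q [-0.    0.23  1.65  0.    1.27 -1.01]
```

View pics/w6.png

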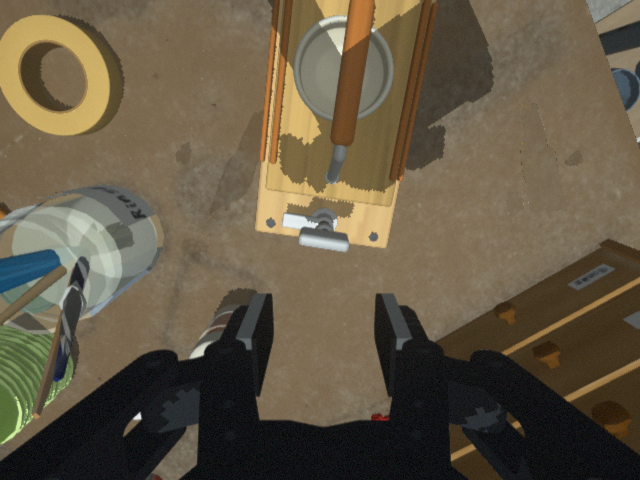

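Request:
{"name": "drive_tool", "arguments": {
  "deltas": [
    {"slide": [0.7, 0.108, 0], "delta_rot": [0, 0, 0], "hand": 0.6},
    {"slide": [0.7, 0.108, 0], "delta_rot": [0, 0, 0], "hand": 0.6},
    {"slide": [0.7, 0.108, 0], "delta_rot": [0, 0, 0.043], "hand": 0.6},
    {"slide": [0, 0, 0], "delta_rot": [0, 0, 0], "hand": 0.6},
    {"slide": [0, 0, 0], "delta_rot": [0, 0, 0], "hand": 0.6}
  ]
}}

```text
time_s: 17.73
eef_pos: [0.4845, 0.1861, 0.1863]
eef_rot: [0.001, 0.335, 0.942, 0.0]
wrist_force: [0.9, 0.6, 0.5]
opening: 0.603
```

```bash
python3 st.py .484 .187 .077 2.447;  python3 - <<'E'
from bench import ctrl
import numpy as np
import cv2
for n in ("wrist","top"):
  c=ctrl.camera(n);cv2.imwrite(f"pics/{n}7.png",c["frame"][:,:,::-1]);np.savez(f"{n}7.npz",**{k:c[k] for k in("mtx","R","t")})
E
```

```text
pos [0.4845 0.1861 0.1863] yaw 2.458 slide(units of 50mm) [0.023 0.004 2.186] rot(180deg) [0.0005 0.0006 0.0034]
17.725 0.6034703338230557 F [0.9 0.6 0.5] M [-0.02  0.02  0.04] Ftool [-0.4  1.  -0.5] q [ 0.14  0.1   1.79 -0.    1.25 -0.75]
```

View pics/wrist7.png

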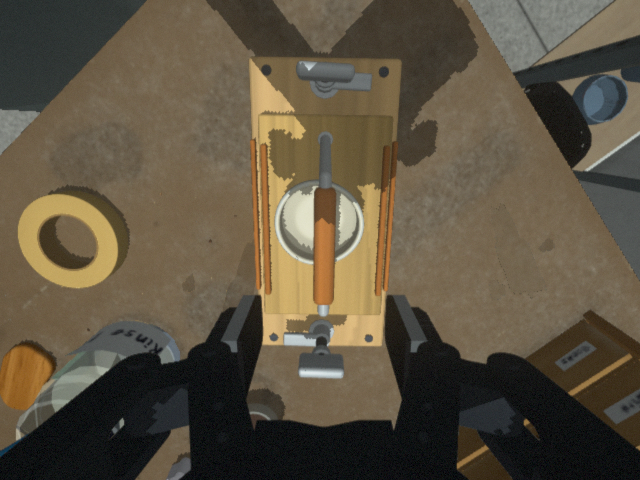

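View pics/top7.png

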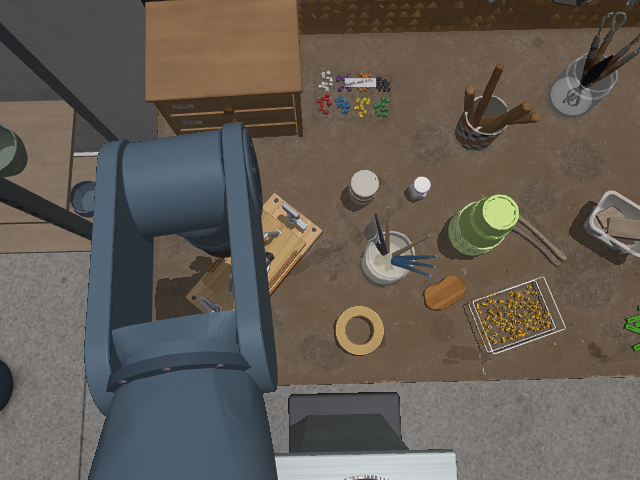

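Run:
```python
from h import *
W=dict(np.load("wrist7.npz"));V=dict(np.load("w6.npz"))
print(tri([(W,(324,303)),(V,(342.5,146))]))
a,b=onz(W,(325.5,188),.103),onz(W,(323.5,303),.103);e=b-a;print("bar",a,b,(a+b)/2,np.linalg.norm(e),np.arctan2(e[1],e[0])+np.pi)
```

```text
(array([0.51680027, 0.16115961, 0.09687326]), [np.float64(0.3), np.float64(0.3)])
bar [0.45497383 0.21228614 0.103     ] [0.51396828 0.1625806  0.103     ] [0.48447106 0.18743337 0.103     ] 0.07714263280573236 2.4414418969214284
```

Request:
{"name": "drive_tool", "arguments": {
  "deltas": [
    {"slide": [0.015, 0.015, 0.6], "delta_rot": [0.0005, 0.0006, 0.004], "hand": 0.6},
    {"slide": [0, 0, 0.6], "delta_rot": [0, 0, 0], "hand": 0.6},
    {"slide": [0, 0, 0.4], "delta_rot": [0, 0, 0], "hand": 0.6},
    {"slide": [0, 0, 0], "delta_rot": [0, 0, 0], "hand": 0.6},
    {"slide": [0, 0, 0], "delta_rot": [0, 0, 0], "hand": 0.6}
  ]
}}

```text
time_s: 18.45
eef_pos: [0.4845, 0.1869, 0.106]
eef_rot: [-0.0, 0.343, 0.939, -0.0]
wrist_force: [-1.3, -0.3, 0.6]
opening: 0.601
```

```bash
python3 st.py .4843 .1874 .077 2.443
```

```text
pos [0.4845 0.1869 0.106 ] yaw 2.442 slide(units of 50mm) [0.009 0.005 0.581] rot(180deg) [-0.0002 -0.0003 -0.0004]
18.45 0.6011859210218174 F [-1.3 -0.3  0.6] M [-0.01 -0.   -0.02] Ftool [ 0.8 -1.1 -0.6] q [ 0.14  0.21  1.85  0.    1.08 -0.73]
```

Request:
{"name": "drive_tool", "arguments": {
  "deltas": [
    {"slide": [0, 0.005, 0.2], "delta_rot": [0, 0, 0], "hand": 0.6},
    {"slide": [0, 0, 0.2], "delta_rot": [0, 0, 0], "hand": 0.6},
    {"slide": [0, 0, 0.18], "delta_rot": [0, 0, 0], "hand": 0.6},
    {"slide": [0, 0, 0], "delta_rot": [0, 0, 0], "hand": 0.6},
    {"slide": [0, 0, 0], "delta_rot": [0, 0, 0], "hand": 0.35}
  ]
}}

```text
time_s: 19.08
eef_pos: [0.4837, 0.1874, 0.0762]
eef_rot: [-0.001, 0.343, 0.939, -0.0]
wrist_force: [0.5, 0.1, -0.5]
opening: 0.399
```

Request:
{"name": "drive_tool", "arguments": {
  "deltas": [
    {"slide": [0, 0, 0], "delta_rot": [0, 0, 0], "hand": 0.3},
    {"slide": [0, 0, 0], "delta_rot": [0, 0, 0], "hand": 0.25},
    {"slide": [0, 0, 0], "delta_rot": [0, 0, 0], "hand": 0.2},
    {"slide": [0, 0, 0], "delta_rot": [0, 0, 0], "hand": 0.1},
    {"slide": [0, 0, 0], "delta_rot": [0, 0, 0], "hand": 0}
  ]
}}

```text
time_s: 19.7
eef_pos: [0.4837, 0.1873, 0.0765]
eef_rot: [-0.001, 0.343, 0.939, -0.0]
wrist_force: [-1.1, -0.9, 4.4]
opening: 0.15
```

Request:
{"name": "drive_tool", "arguments": {
  "deltas": [
    {"slide": [0, 0, 0], "delta_rot": [0, 0, 0], "hand": 0},
    {"slide": [0, 0, 0], "delta_rot": [0, 0, 0], "hand": 0},
    {"slide": [0, 0, 0], "delta_rot": [0, 0, 0], "hand": 0},
    {"slide": [0, 0, 0], "delta_rot": [0, 0, 0], "hand": 0},
    {"slide": [0, 0, 0], "delta_rot": [0, 0, 0], "hand": 0}
  ]
}}

```text
time_s: 20.32
eef_pos: [0.4837, 0.1873, 0.0765]
eef_rot: [-0.001, 0.343, 0.939, -0.0]
wrist_force: [-2.0, -1.4, 6.3]
opening: 0.149
```

```bash
python3 st.py .4843 .1874 .077 2.443
python3 - <<'E'
from bench import ctrl
import cv2
for n in ("scene","wrist"):
    c=ctrl.camera(n); f=c["frame"][:,:,::-1]; f=f[180:340,220:380] if n=="scene" else f
    cv2.imwrite(f"pics/{n}8.png",cv2.resize(f,None,fx=3.7 if n=="scene" else 1,fy=3.7 if n=="scene" else 1,interpolation=2))
E
```

```text
pos [0.4837 0.1873 0.0765] yaw 2.442 slide(units of 50mm) [-0.009  0.009 -0.011] rot(180deg) [-0.0004 -0.0005 -0.0003]
20.325 0.14903516784393844 F [-2.  -1.4  6.3] M [-0.23  0.29  0.03] Ftool [ 0.7 -2.4 -6.2] q [ 0.14  0.26  1.86  0.    1.02 -0.73]
```

View pics/scene8.png

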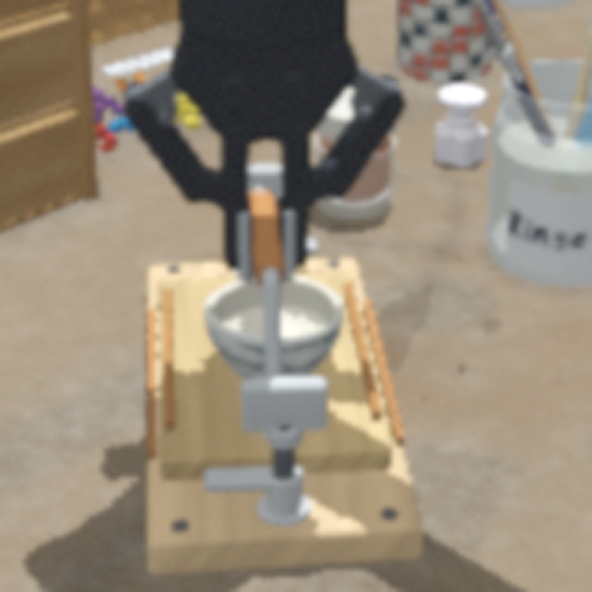

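View pics/wrist8.png

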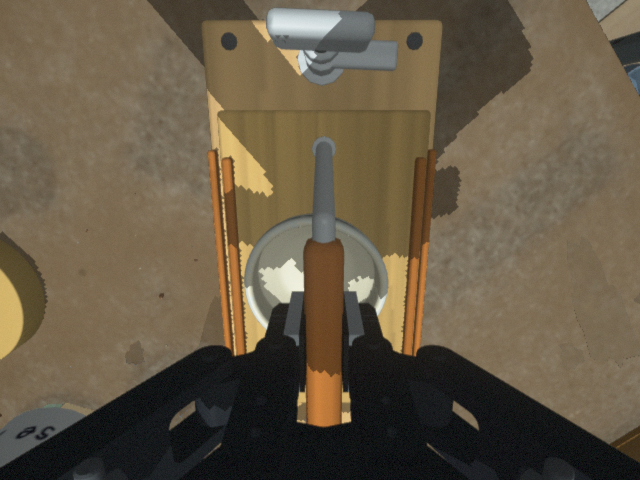

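Bar gripped (opening 12.7 mm), tongues clear of the tray. I'll lift slowly.

Request:
{"name": "drive_tool", "arguments": {
  "deltas": [
    {"slide": [0, 0, -0.04], "delta_rot": [0, 0, 0], "hand": 0},
    {"slide": [0, 0, -0.06], "delta_rot": [0, 0, 0], "hand": 0},
    {"slide": [0, 0, -0.08], "delta_rot": [0, 0, 0], "hand": 0},
    {"slide": [0, 0, -0.08], "delta_rot": [0, 0, 0], "hand": 0},
    {"slide": [0, 0, -0.08], "delta_rot": [0, 0, 0], "hand": 0}
  ]
}}

```text
time_s: 21.05
eef_pos: [0.4837, 0.1874, 0.0935]
eef_rot: [-0.001, 0.343, 0.939, -0.0]
wrist_force: [-0.3, 0.1, -5.4]
opening: 0.155
```

```bash
python3 st.py .4837 .1873 .1765 2.443
python3 - <<'E'
from bench import ctrl
import cv2
f=ctrl.camera("scene")["frame"][:,:,::-1][180:340,220:380]
cv2.imwrite("pics/scene9.png",cv2.resize(f,None,fx=3.7,fy=3.7,interpolation=2))
E
```

```text
pos [0.4837 0.1874 0.0935] yaw 2.442 slide(units of 50mm) [ 1.000e-03 -3.000e-03 -1.661e+00] rot(180deg) [-0.0004 -0.0005 -0.0003]
21.05 0.15497409106586413 F [-0.3  0.1 -5.4] M [0.02 0.03 0.02] Ftool [ 0.3 -0.1  5.4] q [ 0.14  0.23  1.86  0.    1.06 -0.73]
```

View pics/scene9.png

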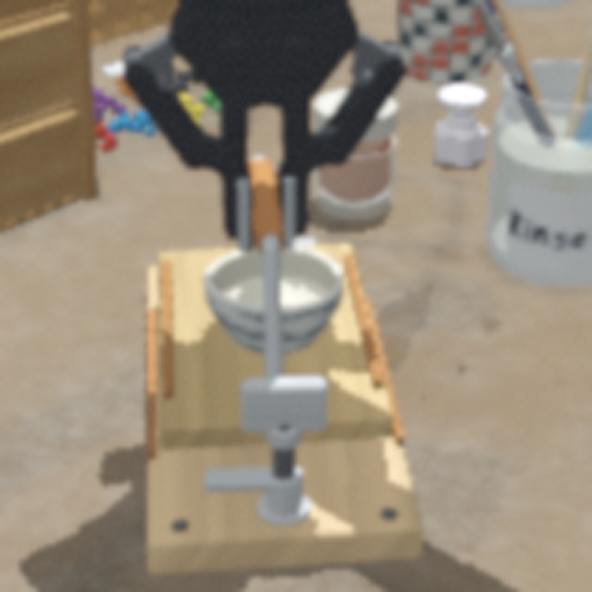

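Request:
{"name": "drive_tool", "arguments": {
  "deltas": [
    {"slide": [0, 0, -0.1], "delta_rot": [0, 0, 0], "hand": 0},
    {"slide": [0, 0, -0.13], "delta_rot": [0, 0, 0], "hand": 0},
    {"slide": [0, 0, -0.15], "delta_rot": [0, 0, 0], "hand": 0},
    {"slide": [0, 0, -0.15], "delta_rot": [0, 0, 0], "hand": 0},
    {"slide": [0, 0, -0.15], "delta_rot": [0, 0, 0], "hand": 0}
  ]
}}

```text
time_s: 21.72
eef_pos: [0.4838, 0.1874, 0.1278]
eef_rot: [-0.001, 0.343, 0.939, -0.0]
wrist_force: [-0.8, 0.2, -5.1]
opening: 0.152
```

Request:
{"name": "drive_tool", "arguments": {
  "deltas": [
    {"slide": [0, 0, -0.15], "delta_rot": [0, 0, 0], "hand": 0},
    {"slide": [0, 0, -0.15], "delta_rot": [0, 0, 0], "hand": 0},
    {"slide": [0, 0, -0.15], "delta_rot": [0, 0, 0], "hand": 0},
    {"slide": [0, 0, -0.15], "delta_rot": [0, 0, 0], "hand": 0},
    {"slide": [0, 0, -0.15], "delta_rot": [0, 0, 0], "hand": 0}
  ]
}}

```text
time_s: 22.35
eef_pos: [0.4838, 0.1874, 0.1652]
eef_rot: [-0.001, 0.343, 0.939, -0.0]
wrist_force: [-0.1, 0.6, -4.6]
opening: 0.15
```

Request:
{"name": "drive_tool", "arguments": {
  "deltas": [
    {"slide": [0, 0, -0.12], "delta_rot": [0, 0, 0], "hand": 0},
    {"slide": [0, 0, -0.08], "delta_rot": [0, 0, 0], "hand": 0},
    {"slide": [0, 0, -0.04], "delta_rot": [0, 0, 0], "hand": 0},
    {"slide": [0, 0, 0], "delta_rot": [0, 0, 0], "hand": 0},
    {"slide": [0, 0, 0], "delta_rot": [0, 0, 0], "hand": 0}
  ]
}}

```text
time_s: 22.98
eef_pos: [0.4836, 0.1874, 0.1764]
eef_rot: [-0.001, 0.343, 0.939, -0.0]
wrist_force: [-0.0, 0.2, -4.9]
opening: 0.151
```

Request:
{"name": "drive_tool", "arguments": {
  "deltas": [
    {"slide": [0, 0, 0], "delta_rot": [0, 0, 0], "hand": 0},
    {"slide": [0, 0, 0], "delta_rot": [0, 0, 0], "hand": 0},
    {"slide": [0, 0, 0], "delta_rot": [0, 0, 0], "hand": 0},
    {"slide": [0, 0, 0], "delta_rot": [0, 0, 0], "hand": 0},
    {"slide": [0, 0, 0], "delta_rot": [0, 0, 0], "hand": 0}
  ]
}}

```text
time_s: 23.6
eef_pos: [0.4839, 0.1874, 0.1767]
eef_rot: [-0.001, 0.343, 0.939, -0.0]
wrist_force: [0.2, 1.4, -5.8]
opening: 0.155
```

```bash
python3 st.py .4837 .1873 .1765 2.443
python3 - <<'E'
from bench import ctrl
import cv2
for n in("scene","wrist","top"):
  f=ctrl.camera(n)["frame"][:,:,::-1]; cv2.imwrite(f"pics/{n}10.png",f)
E
```

```text
pos [0.4839 0.1874 0.1767] yaw 2.442 slide(units of 50mm) [ 0.001 -0.003  0.005] rot(180deg) [-0.0004 -0.0005 -0.0003]
23.6 0.15479726515581835 F [ 0.2  1.4 -5.8] M [-0.    0.   -0.03] Ftool [0.7 1.2 5.8] q [ 0.14  0.11  1.8   0.    1.23 -0.73]
```

View pics/scene10.png

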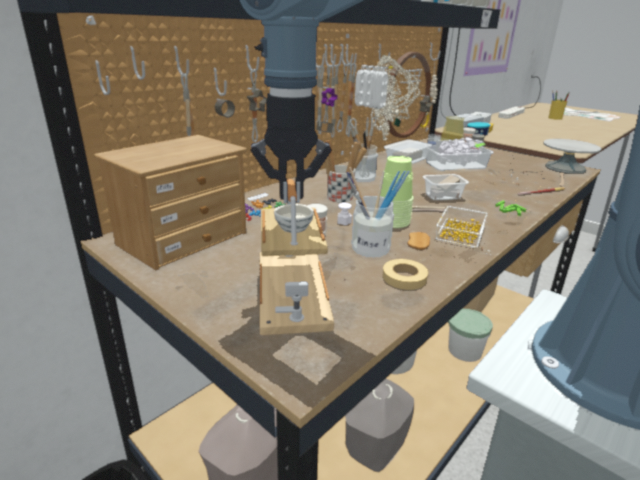

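View pics/wrist10.png

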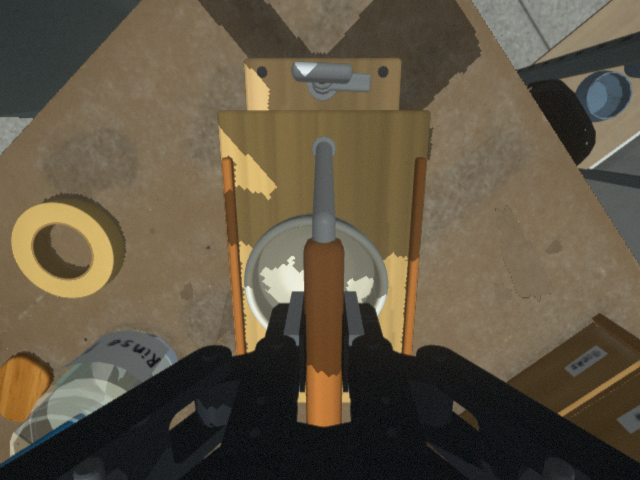

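View pics/top10.png

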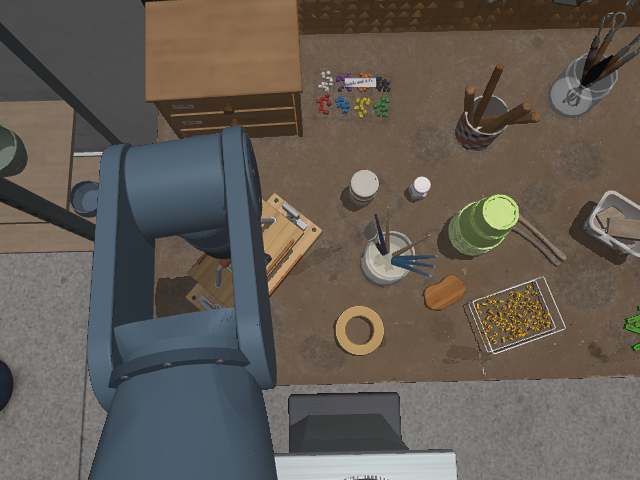

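```bash
python3 -c "
from bench import ctrl
print(ctrl.hand_in())"
```

```text
the job is handed in; nothing more can be done
None
```

I turned both wing nuts anticlockwise to about 1.53 rad, just short of the 1.6 stop, then lifted the tray straight up by its handle. I handed the job in at 23.6 s with the tray still held, and hand-in gives no verdict.

- **Wing nuts:** the wrist picture before the lift shows both tongues clear of the tray's ends. The near nut still looks open in the last pictures; the far nut was not checked again after the lift. The angles come from the tool's turn, not from a separate measurement.
- **Lift:** the tool rose 100 mm (0.0765 to 0.1767 m) with no sideways drift, and the wrist reads about 5 N of hanging load with almost no moment.
- **Tray and bowl:** in the wrist view the tray and bowl sit in the same place relative to the gripper as before the lift. The tray looks level and the bowl is still standing under the handle.
- **Bystanders:** the slip jar, rib and cutter are at the same pixels in the top view as at the start.

**What disagreed:** the first grip on the near nut was 2–3 mm off and slightly tilted, which gave a brief wrist force of about 33 N. I relieved it before turning. The gripper also read 7.3 mm on that nut and 11.7 mm on the far one, against a 9 mm wing, so its opening reading is only a rough guide.

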